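Release the dryer's desiccant tray with the pin

ROBOT

A 6-joint arm with a two-finger parallel gripper is mounted at the origin on the work surface. World frame = base frame: x ahead of the robot, y to its left, z up, the work surface at z = 0. Lengths are in m, angles in rad, forces in N, time in s.
With the tool pointing down it reaches from about 0.425 to 0.95 m from the base axis. Payload 3.5 kg.
Tool frame: the origin (TCP) lies at the very end of the fingers, on their centre line; the grasp point (between the pads) lies 19 mm behind it; z points along the fingers, y is the direction in which the jaws open and shut (so a half turn about z gives the same grasp; the last joint's range is limited). The gripper opens to 85 mm and grips with 20 to 120 N. Pads are 22 mm wide; open, the fingers measure 114 mm over their backs; the gripper's body (76 mm by 85 mm) begins 54 mm behind the grasp point. The pads swing forward as they close: fully open they stand 13 mm farther back than shut.
Start: joints at [1.189, 0.286, 1.577, -0, 1.279, -0.15], TCP at [0.155, 0.657, 0.231] pointing down, gripper open.
Joint ranges: [-2.77, 2.77], [-0.9, 2.22], [0.21, 2.48], [-1.53, 4.67], [0.24, 2.81], [-2.84, 2.84]. Speed limits (rad/s): [2.79, 2.79, 3.14, 3.14, 3.14, 3.14].

INTERFACE

Orientations are given as a unit quaternion [x, y, z, w].
In Python, from plant import ctrl, imaging gives the robot as it stands.
- The arm moves only by the shell command python3 -m creep 'ROWS' [OPENING] [FORCE]. ROWS is JSON, one flat list of numbers, 4 for each row, row after row: the shift along the tool's x, y, z in units of 25 mm (1.0 is 25 mm), then the turn about the tool's z in units of 5 degrees (1.0 is 5 degrees). A call has 1 to 20 rows; each row is the pose to reach, as a shift and turn from the pose commanded when the call began, along the tool's axes at that moment; what a row does not reach only later rows make up. A row lasts 1/12 s, in which the tool goes at most 41.7 mm and 7.16 degrees, less where a joint would pass 70% of its speed; a pose out of reach is approached as far as the arm can. A call with a gripper value outside its range is refused whole. OPENING is the closure in counts, from 0 (fully open) to 255 (shut), set as the call begins (- or left out, the last holds). The fingers move at their own pace and stop on an object; FORCE is the grip in N (left out, the last holds). Time passes only in rows, so rows that repeat a pose let the fingers close. It gives the time, the measured TCP pose, the force and the opening at its end, in the units of the state.
- ctrl.get_state(): the state, without advancing time (a new reading comes with each control period).
- imaging.read_camera(name): name is "scene" or "top"; returns the picture (400x640x3 uint8, red, green, blue); there is no depth.
- imaging.camera_info(name): a dict with "intrinsics" (3x3 intrinsics, pixels), "distortion" ([k1, k2, p1, p2, k3] as OpenCV has them; the pictures are not rectified), "origin" and "attitude" of the camera in the world. Camera axes: x right, y down, z forward; pixel columns grow to the right and rows downward; lengths in m; the calibration is good to about 2 mm. A picture is of the moment at which its call begins. camera_info takes no time and is no camera call.
- ctrl.sign_off(): hands the job in, once; it reports no verdict.
Trained networks look in the newest picture that a camera, given by its name, has taken for a name from the list of things; names that differ only in an ending like _2 or _b are one class to them, and where a whole thing is asked for, a point or a joint stands for the part that bears it (a point fixed in the world has none). Each returns a list of dicts, best first, with "p" (0 to 1); they miss things now and then, are a little off and sometimes report something else, mostly with a low value. They report only what shows in the picture. A call takes as long as a camera call.
- imaging.silhouettes(camera, name): "mask" (400x640 bool, what is visible of it) and "uv" ([column, row] in pixels, amid what is visible of it).
The state is a dict: "time": time; "qpos": joint angles; "dq": joint speeds; "joint_efforts": joint torques, N m; "eef_pos": TCP position; "tcp_rot": TCP orientation; "contact_force": force on the tool from outside, world axes, zero at the start; "wrist_torque": the same for the moment, N m; "opening": opening from 0.0 (shut) to 1.0 (fully open).
Only numpy, scipy, OpenCV 4.12 (cv2) and the standard library are available. Lean on these libraries where they do the work, as an engineer would, in place of code of your own. Each camera call takes 0.05 s, during which the arm holds its last target.

TASK

The desiccant tray in the front of the flat filament dryer is held shut by a hidden spring catch. Take the release pin from its stand, feel through the slot in the dryer's top for the one springy spot along the slot and press it with the pin until the tray pops out, gently all the while: the pin must never bear on the dryer with more than 18 N, and the gripper itself must not touch it. Then put the pin back, all the way down in its stand, and leave the spray bottle, the spool and the scraper where they are.

Things in the scene. Friction and masses are not known exactly. Their poses are not given: they have to be found in the camera images.
- dryer: Fixed grey flat filament dryer, a box 280 (x) by 240 (y) by 110 mm high; origin at the centre of its underside, z up, its front (with the tray) faces its own -x, y along its width. On the rear of its top is a round dark window (172 mm across, 5 mm proud).
- slot (a point): Centre of the access slot in the dryer's top face (110 mm up), 110 mm from the dryer's origin towards its front; axes as the dryer's. The slot is 48 mm long along y, 10 mm wide along x, through a 6 mm plate, chamfered 1.5 mm.
- slot_floor (a point): Point below the slot's centre, 24 mm under the top face, level with the solid floor and the equally black catch key in it. Key: 12 mm wide (y), 1 mm gap each side, centre within 14 mm of this point along y, unseen. Floor does not yield; key gives way springily at 4 to 6 N, rising to 6 to 9 N until it trips 5 to 8 mm down, then 4 to 5 N; hard stop 11 mm down. A pin end overlapping floor and key is stopped in the first 3 mm.
- tray (a joint): Travel of the desiccant tray, m: about 0 when shut (170 by 40 mm panel low in the dryer's front, dark, flush with it, no handle), 0.040 when sprung right out to the front. Pressing the key can push it up to 4 mm inward (negative) before it is let go; then its spring throws it out at once, and it stays out.
- pin_grip (a point): Centre of the release pin's handle: upright black round handle 18 mm across and 50 mm long, above a steel shaft 6 mm across and 50 mm long (pin 100 mm overall, 45 g). This point is 75 mm above the pin's tip; z along the pin, from tip to handle.
- pin_tip (a point): Flat lower end of the pin's steel shaft, on the pin's axis; axes as pin_grip.
- stand: Fixed white pin stand, a block 60 by 60 by 58 mm high on an 84 by 84 by 4 mm foot; origin at the centre of its underside, z up. When the pin is home its handle's lower end rests on the block's top and its tip is 8 mm above the work surface.
- stand_hole (a point): Mouth of the round hole in the stand's top (58 mm up, centred): 9 mm across, 54 mm deep, 2 mm chamfer, vertical.
- spool: Loose small filament spool lying flat, 120 mm across, 50 mm high; origin at the centre of its underside. Leave alone.
- spray: Loose spray bottle in a white holder, 90 mm across at the foot, about 205 mm high; origin at the centre of its underside. Leave alone.
- scraper: Loose scraper (flat-bladed hand tool) lying on the work surface beside the dryer; origin on its underside, x along the tool. Leave alone.

How it is judged:
On the way, in this order (a step that is already met when the one before it is completed fails the run):
1. the pin's tip is in the slot, at least 10 mm below the dryer's top (z of pin_tip in the frame of slot below -0.01 m and horizontal distance between pin_tip and slot below 0.025 m), for 0.1 s.
2. the tray springs out (30 mm or more) while the pin is in the slot (all of step 1 and value of joint tray above 0.03 m), for 0.05 s.
At the end, for the whole second after the job is handed in: the tray is out by at least 30 mm; the pin stands upright (within 0.1 rad) all the way down in its stand (tip within 5 mm of the hole's axis and within 5 mm of its home height), released; spool, spray bottle and scraper within 30 mm of where they were (value of joint tray above 0.03 m and horizontal distance between pin_tip and stand_hole below 0.005 m and z of pin_tip in the frame of stand below 0.013 m and angle between pin_grip's own z axis and vertical below 0.1 rad and distance of each of spool, spray, scraper from where it was at the start of the episode below 0.03 m); the robot touches nothing.
It fails at once if the pin bears on the dryer with more than 18 N (contact force between pin and dryer above 18 N).
It fails at once if the gripper touches the dryer or its tray (contact force between any of the fingers, the arm and dryer above 3 N).
It fails at once if a bystander is shoved more than 30 mm (distance of any of spool, spray, scraper from where it was at the start of the episode above 0.03 m).
It also fails if it takes over 64 s, if anything falls off the work surface, if the arm or the gripper's body presses on something with over 40 N, if the wrist force passes 120 N, or if a joint passes its speed limit or range.

## Working session

There is one attempt and no reset: what is moved stays moved. The work goes in short steps, Python scripts to look and compute and a shell command to move; the robot and the scene stay as the last step left them, time stands still between calls to the robot, and variables do not carry over. Pictures are saved under pics/ and viewed, and the job is handed in when it is done.

```bash
ls; mkdir -p pics; python3 - <<'E'
from plant import ctrl, imaging
import cv2
print(ctrl.get_state())
for n in ("scene","top"):
    print(imaging.camera_info(n))
    im=imaging.read_camera(n); cv2.imwrite(f"pics/{n}0.png",im[:,:,::-1])
E
```

```text
pics
{'time': 0.0, 'qpos': array([ 1.18900430e+00,  2.87182545e-01,  1.57821411e+00,  2.41610622e-05,
        1.27858314e+00, -1.50011905e-01]), 'dq': array([-0.00205434, -0.00176501,  0.00073878,  0.00013997, -0.00122591,
       -0.0015013 ]), 'joint_efforts': array([-1.28696178e-03, -4.05986059e+01, -2.92620885e+01, -1.66715167e-04,
        5.91122414e-03,  5.22913552e-07]), 'eef_pos': array([0.15477614, 0.65632915, 0.22991583]), 'tcp_rot': array([ 1.15634214e-01,  9.93291148e-01, -1.14858625e-03, -3.24804306e-04]), 'contact_force': array([-0.52650722, -0.21284092, -0.65620419]), 'wrist_torque': array([-0.02962642, -0.01701313,  0.01938056]), 'opening': 1.0021547096502288}
{'intrinsics': array([[380.12836794,   0.        , 317.53607113],
       [  0.        , 380.12836794, 202.52226694],
       [  0.        ,   0.        ,   1.        ]]), 'distortion': array([-0.08363426,  0.        ,  0.        ,  0.        ,  0.        ]), 'origin': array([1.17017137, 0.15821799, 0.74218777]), 'attitude': array([ 0.56414465,  0.73847677, -0.28978736, -0.22894574])}
{'intrinsics': array([[484.69769905,   0.        , 315.68092284],
       [  0.        , 484.69769905, 199.75093704],
       [  0.        ,   0.        ,   1.        ]]), 'distortion': array([-0.03515389,  0.        ,  0.        ,  0.        ,  0.        ]), 'origin': array([0.33756249, 0.00209434, 1.46895546]), 'attitude': array([-0.69573178,  0.7136263 , -0.05700867,  0.05869257])}
```

View pics/scene0.png

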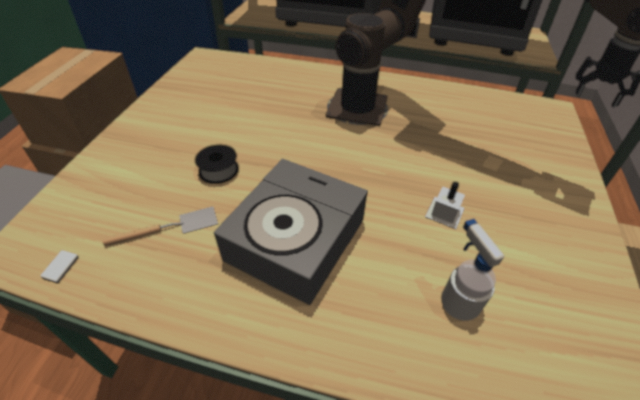

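View pics/top0.png

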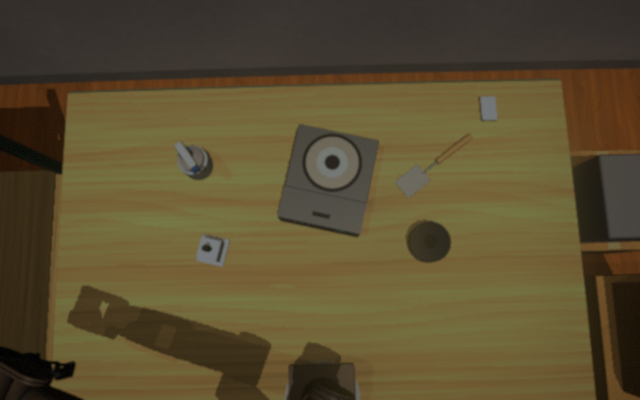

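```bash
cat > h.py <<'E'
import numpy as np,cv2
from scipy.spatial.transform import Rotation as R
from plant import ctrl, imaging
def ray(cam,uv):
    c=imaging.camera_info(cam)
    p=cv2.undistortPoints(np.array(uv,float).reshape(-1,1,2),c['intrinsics'],c['distortion']).reshape(-1,2)
    d=R.from_quat(c['attitude']).apply(np.c_[p,np.ones(len(p))])
    return c['origin'],d
def atz(cam,uv,z):
    o,d=ray(cam,uv); return o+d*((z-o[2])/d[:,2])[:,None]
def proj(cam,X):
    c=imaging.camera_info(cam); r=R.from_quat(c['attitude'])
    Xc=r.inv().apply(np.atleast_2d(X)-c['origin'])
    return cv2.projectPoints(Xc,np.zeros(3),np.zeros(3),c['intrinsics'],c['distortion'])[0].reshape(-1,2)
E
python3 - <<'E'
from h import *
for cam in ("top","scene"):
    for n in ("slot","dryer","pin_grip","stand","stand_hole","spool","spray","scraper"):
        try: r=imaging.silhouettes(cam,n)
        except Exception as e: print(cam,n,e); continue
        for k in r[:3]:
            m=k['mask']; ys,xs=np.where(m); 
            print(cam,n,round(k['p'],2),np.round(k['uv'],1),m.sum(),xs.min(),xs.max(),ys.min(),ys.max(),np.round(cv2.minAreaRect(np.c_[xs,ys].astype(np.float32)),1) if 0 else '')
        if r: np.save(f"m_{cam}_{n}.npy",r[0]['mask'])
E
```

```text
top slot 0.91 [326.8 183.4] 8243 278 378 124 236 
top dryer 0.85 [330.7 178.3] 8264 277 377 125 236 
top stand 0.7 [214.9 250.3] 739 196 228 234 266 
top stand_hole 0.69 [211.5 252.4] 785 195 228 233 266 
top spool 0.82 [426.2 242.9] 1370 408 450 221 261 
top spray 0.71 [194. 160.] 966 176 212 142 179 
top scraper 0.65 [417.5 175.2] 892 396 472 134 196 
scene slot 0.67 [294.4 230.5] 13839 214 367 159 304 
scene dryer 0.91 [291.6 227.7] 13747 214 367 158 304 
scene pin_grip 0.7 [451.8 188. ] 116 448 458 181 199 
scene stand 0.62 [447.1 211.7] 963 426 464 187 227 
scene stand_hole 0.94 [445.1 210.2] 1048 425 464 187 228 
scene spool 0.71 [220.3 163.4] 1421 194 238 144 183 
scene spray 0.86 [472.8 282.7] 3476 440 504 219 320 
scene scraper 0.82 [185.4 224.4] 1141 103 216 206 245
```

The scene view shows the dryer centred near (293,230) with its slot at (317,181), the stand with the pin at (447,205), and the spray bottle at (470,285). In the top view the slot is at (321,215) and the stand at (212,250). Next I'll zoom in.

```bash
python3 - <<'E'
from h import *
a=cv2.imread("pics/scene0.png"); b=cv2.imread("pics/top0.png")
def z(im,x,y,w,h,f): return cv2.convertScaleAbs(cv2.resize(im[y:y+h,x:x+w],None,fx=f,fy=f,interpolation=cv2.INTER_NEAREST),alpha=1.6,beta=10)
A=z(a,420,175,50,60,8);B=z(b,190,225,50,60,8)[:480]
cv2.imwrite("pics/z1.png",np.hstack([A[:,:400],B[:,:390]]))
C=z(a,290,160,60,40,6);D=z(b,290,195,60,40,6)
cv2.imwrite("pics/z2.png",np.hstack([C,D]))
g=cv2.cvtColor(b,cv2.COLOR_BGR2GRAY); print(g[205:225,306:336])
g=cv2.cvtColor(a,cv2.COLOR_BGR2GRAY); print(g[172:190,303:332])
E
```

```text
[[78 79 79 78 79 78 80 79 78 78 78 80 79 80 80 79 79 78 78 78 80 80 78 78
  79 78 80 80 81 80]
 [79 79 79 79 78 79 79 79 78 79 80 80 78 78 78 80 79 80 78 79 79 78 79 80
  79 81 79 80 78 80]
 [79 79 79 79 79 79 79 79 79 79 81 80 78 80 79 79 79 79 80 79 79 80 80 80
  79 79 80 81 80 80]
 [78 80 81 79 78 79 80 78 80 80 80 80 78 79 80 80 79 79 79 79 81 80 79 80
  80 81 79 80 80 80]
 [78 80 80 79 80 80 79 78 80 80 80 80 80 79 80 80 79 80 81 80 80 81 80 80
  80 81 80 81 81 80]
 [80 78 80 81 80 80 77 73 73 76 77 79 79 79 80 80 81 80 81 79 80 78 79 81
  80 80 80 80 80 80]
 [78 81 79 80 80 76 69 62 61 62 67 71 73 75 77 77 78 79 79 80 79 81 80 79
  81 81 79 79 79 81]
 [81 80 80 80 81 75 64 51 49 52 51 56 58 61 66 68 71 77 77 77 79 80 81 79
  80 80 80 82 80 80]
 [81 81 80 80 80 74 59 45 41 41 41 44 46 47 51 54 57 61 63 67 69 73 74 76
  79 80 81 81 80 81]
 [81 79 80 81 80 73 60 48 44 43 43 39 39 39 41 43 46 46 50 53 57 58 62 68
  76 80 81 81 80 80]
 [79 81 81 79 79 77 69 62 57 54 52 47 43 41 41 42 39 40 40 42 44 45 47 59
  73 79 82 83 81 81]
 [80 81 80 80 81 79 77 73 72 69 66 62 61 56 52 49 46 43
[... 2279 characters left out ...]
104 103 105 103 105 105 104 103 102  99  93  90
   80  72  59  53  60  78  95 100 105 104 106]
 [105 106 105 105 104 103 105 104 103 105 105 105 104 104 104 104 102 101
   98  92  83  76  80  94 101 105 106 104 104]
 [105 104 104 104 105 105 103 104 104 104 104 104 106 105 105 105 103 104
  103 102  98  95  97 103 105 104 104 103 104]
 [105 103 105 106 106 105 105 104 104 104 104 105 103 104 104 105 105 104
  104 104 104 103 103 107 105 104 104 105 102]
 [104 105 104 105 105 106 106 105 104 106 104 105 105 105 106 105 104 104
  106 105 104 105 104 104 104 105 104 104 104]
 [105 105 104 105 105 105 104 106 106 105 106 106 104 105 105 106 104 106
  104 106 104 105 105 106 105 105 104 104 104]]
```

View pics/z1.png

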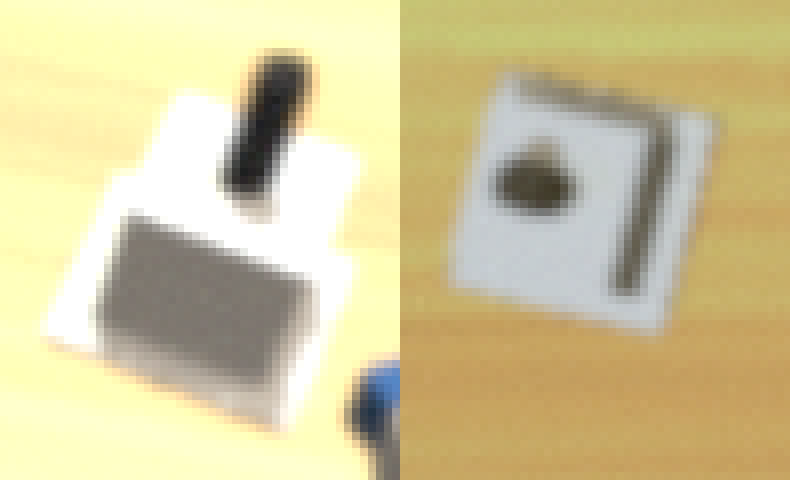

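View pics/z2.png

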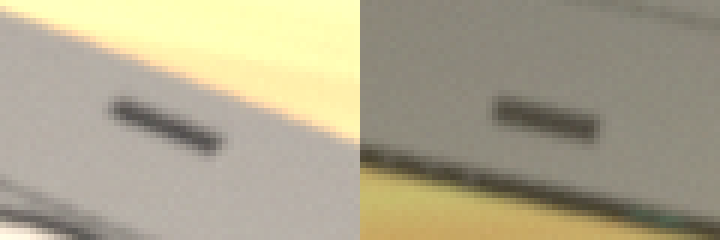

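Slot and pin handle show clearly in both views. Next: weighted centroids, plus a silhouette fit for the dryer and the stand.

```bash
python3 - <<'E'
from h import *
from scipy.optimize import minimize,least_squares
im={c:cv2.cvtColor(cv2.imread(f"pics/{c}0.png"),cv2.COLOR_BGR2GRAY).astype(float) for c in("scene","top")}
def cen(cam,x0,x1,y0,y1,bg,z):
    w=np.clip(bg-8-im[cam][y0:y1,x0:x1],0,None); ys,xs=np.mgrid[y0:y1,x0:x1]
    P=np.c_[xs.ravel(),ys.ravel()].astype(float); W=atz(cam,P,z)[:,:2]; w=w.ravel()
    c=(W*w[:,None]).sum(0)/w.sum(); C=np.cov(W.T,aweights=w); e,v=np.linalg.eigh(C)
    print(cam,"slot",c,"len",np.sqrt(12*e),"dir",np.degrees(np.arctan2(v[1,1],v[0,1])))
cen("top",308,334,207,221,80,.11); cen("scene",305,330,174,188,104,.11)
# silhouette polygon fits
def fit(name,boxes,x0):
    def cost(p):
        s=0
        for cam in("top","scene"):
            m=np.load(f"m_{cam}_{name}.npy").astype(np.uint8)
            r=np.zeros((400*1,640),np.uint8)
            for (l,w,a,b) in boxes:
                c=np.array([[i*l/2,j*w/2,k] for i in(-1,1) for j in(-1,1) for k in(a,b)])
                q=R.from_euler('z',p[2]).apply(c)+[p[0],p[1],0]
                h=cv2.convexHull(proj(cam,q).astype(np.float32))
                cv2.fillConvexPoly(r,np.round(h*16).astype(np.int32),1,shift=4)
            s+=(r!=m).sum()/m.sum()
        return s
    best=min((minimize(cost,[x0[0],x0[1],x0[2]+d],method='Nelder-Mead',options=dict(initial_simplex=np.array([[x0[0],x0[1],x0[2]+d],[x0[0]+.02,x0[1],x0[2]+d],[x0[0],x0[1]+.02,x0[2]+d],[x0[0],x0[1],x0[2]+d+.1]]))) for d in(-.1,0,.1)),key=lambda r:r.fun)
    print(name,best.x,np.degrees(best.x[2]),best.fun)
print(atz("top",[[321,215]],.11),atz("top",[[331,180]],.11),atz("top",[[212,250]],.03))
d=atz("top",[[331,180]],.08)[0]
fit("dryer",[(.28,.24,0,.11)],[d[0],d[1],-.15])
s=atz("top",[[212,250]],.02)[0]
fit("stand",[(.084,.084,0,.004),(.06,.06,0,.058)],[s[0],s[1],-.2])
# handle: blob in each view
for cam,(x0,x1,y0,y1) in (("top",(200,215,240,254)),("scene",(446,462,178,202))):
    g=im[cam][y0:y1,x0:x1]; print(cam); print(g.astype(int))
E
```

```text
top slot [ 0.51955634 -0.01006271] len [0.01166911 0.04796702] dir 76.18335140874476
scene slot [ 0.52166722 -0.00900573] len [0.01237981 0.04757906] dir 75.92176614713304
[[ 0.5181407  -0.01142753  0.11      ]] [[ 0.61833343 -0.04273395  0.11      ]] [[0.43229377 0.31384052 0.03      ]]
dryer [ 0.62731042 -0.03523048 -0.23712821] -13.586445485473691 0.051206587289554545
stand [ 0.43551041  0.31954964 -0.25235015] -14.458598284229762 0.29825604188534643
top
[[115 118 120 121 121 121 120 119 119 118 119 117 116 115 111]
 [114 118 119 122 121 119 118 115 115 117 120 120 120 120 119]
 [116 119 120 120 119 115 107 102 101 108 115 120 119 120 121]
 [117 121 118 117 111 102  93  88  90  98 110 119 120 121 119]
 [118 119 114 103  92  81  77  77  80  90 106 117 121 120 120]
 [118 113 100  82  64  55  56  58  65  79  97 113 118 120 121]
 [117 106  81  60  44  41  41  42  45  57  78 100 114 120 120]
 [114  97  69  45  39  37  40  36  34  37  55  82 106 118 121]
 [113  94  64  42  38  39  38  34  31  29  43  71  99 116 120]
 [115 100  73  52  41  36  36  32  32  31  48  74 102 116 121]
 [118 11
[... 1159 characters left out ...]
  51  95 133 154 160 158 157]
 [184 169 134  84  42  19  17  18  34  74 118 153 169 170 168 164]
 [181 159 114  63  29  22  16  22  52  96 142 171 179 181 178 175]
 [177 146  99  48  20  16  20  29  69 119 159 181 186 186 186 183]
 [169 133  82  36  18  19  21  39  85 135 170 184 188 187 187 187]
 [160 116  64  29  13  16  18  52  98 147 176 187 187 188 188 187]
 [157 111  59  25  18  21  34  70 120 160 182 186 188 188 188 186]
 [164 127  84  49  35  36  51  91 135 171 184 187 188 188 188 185]
 [175 154 119  86  72  70  80 107 143 172 185 187 189 188 187 184]
 [184 173 151 121 103 103 105 116 139 166 181 187 189 188 186 182]
 [186 182 168 143 125 121 118 122 138 161 180 188 188 188 187 179]]
```

```bash
python3 - <<'E'
from h import *
g={c:cv2.cvtColor(cv2.imread(f"pics/{c}0.png"),cv2.COLOR_BGR2GRAY).astype(float) for c in("scene","top")}
c=np.array([[203.5,234],[229.75,240.25],[222.5,266.9],[196.25,260.6]])-.5
f=atz("top",c,.004); print("foot",f[:,:2],f.mean(0)); print(np.linalg.norm(f-np.roll(f,1,0),axis=1))
e=f[1]-f[0];print(np.degrees(np.arctan2(e[1],e[0])))
q=g['scene'][178:199,446:462]; w=np.clip(100-q,0,60).ravel(); ys,xs=np.mgrid[178:199,446:462]
u=[(xs.ravel()*w).sum()/w.sum(),(ys.ravel()*w).sum()/w.sum()]
print(u,"handle scene",atz("scene",[u],.083))
# compare rendering of handle cylinder outline for candidate
def cyl(cam,x,y,r,a,b):
    t=np.linspace(0,2*np.pi,40);P=np.r_[np.c_[x+r*np.cos(t),y+r*np.sin(t),0*t+a],np.c_[x+r*np.cos(t),y+r*np.sin(t),0*t+b]]
    return cv2.convexHull(proj(cam,P).astype(np.float32))
from scipy.optimize import minimize
def cost(p,cam,box,pr=0):
    x0,x1,y0,y1=box; S=8
    r=np.zeros(((y1-y0)*S,(x1-x0)*S),np.uint8)
    h=cyl(cam,p[0],p[1],.009,.058,.108)-[x0,y0]+.5
    cv2.fillConvexPoly(r,np.round(h*S*16).astype(np.int32),255,shift=4)
    r=cv2.GaussianBlur(r,(0,0),S*1.0); r=cv2.resize(r,(x1-x0,y1-y0),interpolation=cv2.INTER_AREA)/255.
    q=g[cam][y0:y1,x0:x1]; A=np.c_[r.ravel(),np.ones(r.size)]
    s,res,_,_=np.linalg.lstsq(A,q.ravel(),rcond=None); return res[0]/q.size
st=f.mean(0)[:2]
for cam,b in (("scene",(446,462,178,198)),("top",(200,215,243,254))):
    r=minimize(cost,st,args=(cam,b),method='Nelder-Mead',options=dict(initial_simplex=[st,st+[.01,0],st+[0,.01]])); print(cam,r.x,r.fun, cost(st,cam,b))
print(R.from_quat(ctrl.get_state()['tcp_rot']).as_matrix())
E
```

```text
foot [[0.48466287 0.34735576]
 [0.46372565 0.26730425]
 [0.38413109 0.28892593]
 [0.40480168 0.3683876 ]] [0.43433032 0.31799339 0.004     ]
[0.08258418 0.08274425 0.08247903 0.08210621]
-104.65720236522598
[np.float64(452.72851525931475), np.float64(190.26549335330463)] handle scene [[0.43561986 0.31929551 0.083     ]]
scene [0.43812272 0.31872115] 173.29532628624136 419.85478394374195
top [0.43573439 0.31831853] 37.560186390791905 86.4328662573506
[[-9.73251057e-01  2.29744161e-01  4.60986090e-06]
 [ 2.29744161e-01  9.73251056e-01  4.34992397e-05]
 [ 5.50714437e-06  4.33947697e-05 -9.99999999e-01]]
```

```bash
cat >> h.py <<'E'
def shift(tgt,frm=None):
    s=ctrl.get_state(); m=R.from_quat(s['tcp_rot']).as_matrix()
    d=np.array(tgt)-(s['eef_pos'] if frm is None else np.array(frm)); print("t",round(s['time'],2),"tcp",s['eef_pos'].round(4),"units",(m.T@d/.025).round(3))
E
python3 - <<'E'
from h import *
shift([.4355,.3185,.185]);shift([.4355,.3185,.067])
for n in("spray","spool","scraper"):
    m=np.load(f"m_top_{n}.npy");ys,xs=np.where(m);print(n,atz("top",[[xs.mean(),ys.mean()]],.03))
E
```

```text
t 0.9 tcp [0.155  0.6569 0.2314] units [-14.03  -10.598   1.854]
t 0.9 tcp [0.155  0.6569 0.2314] units [-14.03  -10.598   6.574]
spray [[0.70514262 0.37307029 0.03      ]]
spool [[ 0.44043907 -0.33020076  0.03      ]]
scraper [[ 0.65866306 -0.33510451  0.03      ]]
```

```bash
python3 -m creep '[-0.6,-0.4,0.1,0, -1.7,-1.2,0.2,0, -2.9,-2.1,0.4,0, -4.1,-3.0,0.6,0, -5.3,-3.9,0.8,0, -6.5,-4.8,1,0, -7.7,-5.7,1.2,0, -8.9,-6.6,1.4,0, -10.1,-7.5,1.5,0, -11.2,-8.4,1.6,0, -12.2,-9.2,1.7,0, -13.1,-9.9,1.8,0, -13.7,-10.3,1.85,0, -14.0,-10.55,1.85,0, -14.03,-10.6,1.85,0, -14.03,-10.6,1.85,0, -14.03,-10.6,1.85,0, -14.03,-10.6,1.85,0]' 0 60
python3 - <<'E'
from h import *
shift([.4355,.3185,.067])
for n in("scene","top"): 
    im=imaging.read_camera(n); cv2.imwrite(f"pics/{n}1.png",im[:,:,::-1])
a=cv2.imread("pics/scene1.png")[90:240,370:530];cv2.imwrite("pics/a1.png",cv2.resize(a,None,fx=4,fy=4,interpolation=cv2.INTER_CUBIC))
E
```

```text
time: 2.4
eef_pos: [0.4348, 0.3194, 0.1852]
tcp_rot: [0.115, 0.993, 0.0, -0.0]
contact_force: [-0.1, 0.1, 0.1]
opening: 1.001
t 2.4 tcp [0.4348 0.3194 0.1852] units [-0.035 -0.03   4.728]
```

View pics/a1.png

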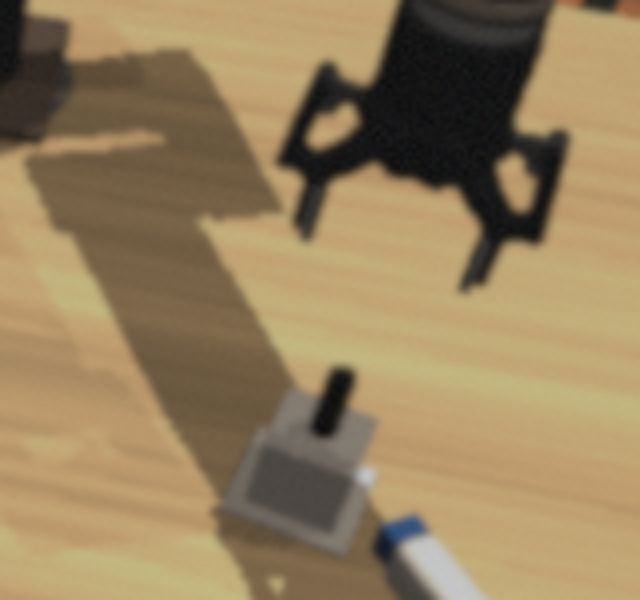

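The gripper is centred above the pin, with fingers at about (305,235) and (465,290) in the crop and the handle at (333,400). Next I'll descend and grip.

```bash
python3 -m creep '[0,0,0.5,0, -0.02,-0.02,1.5,0, -0.03,-0.03,2.5,0, -0.03,-0.03,3.4,0, -0.03,-0.03,4.1,0, -0.03,-0.03,4.5,0, -0.03,-0.03,4.7,0, -0.03,-0.03,4.7,0, -0.03,-0.03,4.7,0]' 0 60
python3 -m creep '[0,0,0,0, 0,0,0,0, 0,0,0,0, 0,0,0,0, 0,0,0,0, 0,0,0,0, 0,0,0,0, 0,0,0,0, 0,0,0,0, 0,0,0,0]' 255 60
python3 - <<'E'
from h import *
s=ctrl.get_state();print(s['contact_force'],s['wrist_torque'],s['opening']*85)
a=imaging.read_camera("scene")[130:240,390:510,::-1];cv2.imwrite("pics/a2.png",cv2.resize(a,None,fx=5,fy=5,interpolation=cv2.INTER_CUBIC))
E
```

```text
time: 3.25
eef_pos: [0.4365, 0.3179, 0.0681]
tcp_rot: [0.116, 0.993, 0.0, 0.0]
contact_force: [0.6, -0.7, 0.2]
opening: 0.998
time: 4.08
eef_pos: [0.4364, 0.3178, 0.0681]
tcp_rot: [0.116, 0.993, 0.0, 0.0]
contact_force: [-0.5, 0.7, 3.2]
opening: 0.199
[-0.47502827  0.74491496  3.17528461] [ 0.10439424  0.1237948  -0.02301916] 16.913354636604236
```

View pics/a2.png

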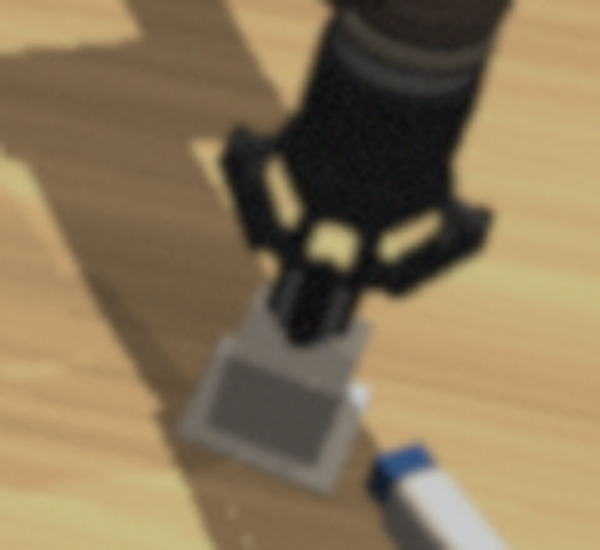

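```bash
python3 -m creep '[0,0,-0.2,0, 0,0,-0.6,0, 0,0,-1.2,0, 0,0,-2,0, 0,0,-3,0, 0,0,-4,0, 0,0,-5,0, 0,0,-5.8,0, 0,0,-6.2,0, 0,0,-6.2,0, 0,0,-6.2,0]'
python3 - <<'E'
from h import *
shift([.5206,-.0093,.225])
s=ctrl.get_state();print(s['contact_force'],s['wrist_torque'],s['opening']*85)
a=imaging.read_camera("scene")[90:220,390:530,::-1];cv2.imwrite("pics/a3.png",cv2.resize(a,None,fx=5,fy=4,interpolation=cv2.INTER_CUBIC))
E
```

```text
time: 5.05
eef_pos: [0.4357, 0.3172, 0.2222]
tcp_rot: [0.116, 0.993, -0.0, -0.0]
contact_force: [-0.4, -0.3, -1.2]
opening: 0.192
t 5.05 tcp [0.4357 0.3172 0.2222] units [ -6.303 -11.932  -0.106]
[-0.35472387 -0.25181328 -1.16880958] [-0.03201849 -0.03724082 -0.03334449] 16.3499074151036
```

View pics/a3.png

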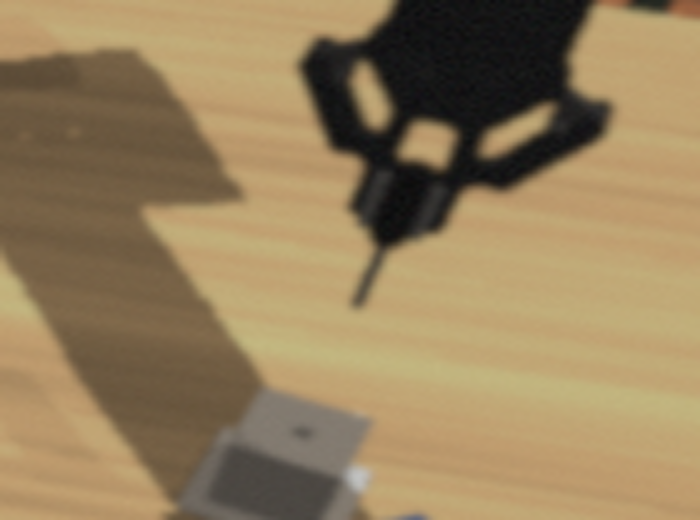

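The pin is out, held upright, with its tip at about (461,166) in the full image. The stand hole is now visible at about (450.5,198). I'll measure both.

```bash
python3 - <<'E'
from h import *
s=ctrl.get_state(); t=s['eef_pos']+R.from_quat(s['tcp_rot']).apply([0,0,.0601]); print("tip exp",t, proj("scene",t)[0],proj("scene",t+[0,0,.02])[0])
im=imaging.read_camera("scene"); cv2.imwrite("pics/scene3.png",im[:,:,::-1]); g=cv2.cvtColor(im,cv2.COLOR_RGB2GRAY).astype(int)
print(g[144:172,454:474]); print(g[190:206,442:460])
tp=imaging.read_camera("top"); cv2.imwrite("pics/top3.png",tp[:,:,::-1]); h=cv2.cvtColor(tp,cv2.COLOR_RGB2GRAY).astype(int)
E
```

```text
tip exp [0.43506867 0.31690138 0.1609008 ] [460.42578658 166.47992998] [462.80298279 159.99005541]
[[167 168 168 168 163 151 126  96  67  50  37  22  19  18  13  17  13  20
   28  39]
 [168 167 168 168 167 160 141 108  70  48  28  20  16  19  20  20  14  19
   32  44]
 [169 170 169 169 168 164 146 118  85  56  31  15  14  15  17  10  17  23
   35  48]
 [170 170 171 169 170 168 159 140 114  76  38  19  19  18  18  19  23  25
   41  53]
 [167 167 167 168 169 169 166 159 138  95  48  25  15  16  22  17  27  37
   51  71]
 [166 166 166 166 167 168 167 164 149 109  61  31  21  17  21  31  45  62
   77  96]
 [167 166 166 166 166 165 165 165 153 126  83  48  26  26  36  52  76  99
  115 129]
 [167 167 166 167 166 166 166 166 159 144 109  67  44  53  67  88 112 136
  150 157]
 [170 170 169 167 169 167 168 166 163 151 120  81  70  90 108 127 143 157
  165 166]
 [173 173 173 172 171 170 169 168 165 152 120  86  90 122 144 156 161 165
  167 166]
 [173 172 174 173 173 172 173 169 161 144 107  84 108 142 161 166 167 167
  168 167]
 [171 173 173 173 174 174 173 171 160 128  93  90 126 155 167 169 
[... 1880 characters left out ...]
123 124 124 123 124 125]
 [123 123 124 124 123 119 111 100  96 102 109 118 122 123 124 124 122 123]
 [123 125 125 124 123 120 111 100  90  97 106 117 122 124 124 125 123 124]
 [124 123 123 124 123 123 118 111 106 106 114 119 124 123 124 125 124 124]
 [122 123 123 123 123 123 122 121 119 119 120 123 124 123 124 123 123 124]
 [117 121 122 124 124 123 123 123 123 123 123 125 123 124 124 124 125 124]
 [108 116 120 122 123 124 123 124 123 124 123 123 123 121 123 123 123 123]
 [ 92 102 112 115 120 123 123 125 123 123 122 123 123 125 124 124 124 124]
 [ 77  84  93 101 107 115 120 122 122 123 124 124 124 124 124 124 124 126]
 [ 71  74  78  84  89  98 106 112 118 119 122 123 123 123 123 125 125 133]]
```

```bash
python3 - <<'E'
from h import *
g=cv2.cvtColor(cv2.imread("pics/scene3.png"),cv2.COLOR_BGR2GRAY).astype(float)
y0,y1,x0,x1=195,201,447,455
w=np.clip(121-g[y0:y1,x0:x1],0,None).ravel();ys,xs=np.mgrid[y0:y1,x0:x1]
u=[(xs.ravel()*w).sum()/w.sum(),(ys.ravel()*w).sum()/w.sum()];print(u,atz("scene",[u],.057))
shift([.5205,-.0095,.222])
E
```

```text
[np.float64(450.1713286713287), np.float64(197.67832167832168)] [[0.43617722 0.31969428 0.057     ]]
t 5.2 tcp [0.435  0.3169 0.2203] units [ -6.328 -11.923  -0.054]
```

```bash
python3 -m creep '[-0.2,-0.4,0,0, -0.7,-1.3,0,0, -1.3,-2.4,0,0, -2,-3.7,0,0, -2.7,-5,0,0, -3.4,-6.3,0,0, -4.1,-7.6,0,0, -4.8,-8.9,0,0, -5.4,-10.1,0,0, -5.9,-11.1,0,0, -6.2,-11.7,0,0, -6.33,-11.9,0,0, -6.33,-11.92,0.3,0, -6.33,-11.92,0.7,0, -6.33,-11.92,1,0, -6.33,-11.92,1,0, -6.33,-11.92,1,0]'
python3 - <<'E'
from h import *
P=[]
for i in range(2):
    im=imaging.read_camera("scene"); tp=imaging.read_camera("top"); P.append(ctrl.get_state()['eef_pos'])
print(P, ctrl.get_state()['contact_force'])
s=ctrl.get_state(); t=np.mean(P,0)+R.from_quat(s['tcp_rot']).apply([0,0,.0601]); print("tip exp",t,proj("scene",[t,t+[0,0,.03]]),proj("top",t))
cv2.imwrite("pics/scene4.png",im[:,:,::-1]);cv2.imwrite("pics/top4.png",tp[:,:,::-1])
a=im[130:205,270:370,::-1];b=tp[175:250,270:370,::-1];
f=lambda a:cv2.convertScaleAbs(cv2.resize(a,None,fx=4,fy=6,interpolation=cv2.INTER_CUBIC),alpha=1.4,beta=15)
cv2.imwrite("pics/a4.png",np.hstack([f(a),f(b)]))
E
```

```text
time: 6.62
eef_pos: [0.5207, -0.0076, 0.1961]
tcp_rot: [0.115, 0.993, 0.0, -0.001]
contact_force: [0.4, -0.4, -0.1]
opening: 0.196
[array([ 0.52160154, -0.00807414,  0.19759476]), array([ 0.52193663, -0.00840072,  0.19813099])] [ 0.87655148 -0.58584752 -0.61704677]
tip exp [ 0.52183136 -0.00824956  0.13776291] [[317.59700299 172.13765526]
 [317.7436805  162.48013411]] [[319.8821066  212.38710386]]
```

View pics/a4.png

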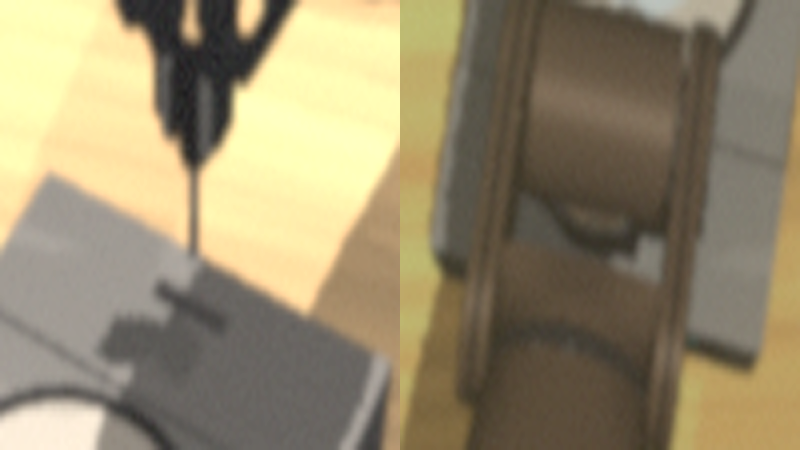

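Pin hangs straight above the slot: tip at about (318,172), slot centre at about (317.5,181). Next I'll ease down in small steps.

```bash
python3 -m creep '[0.03,-0.06,0.3,0, 0.03,-0.06,0.7,0, 0.03,-0.06,0.9,0, 0.03,-0.06,0.95,0, 0.03,-0.06,0.95,0]'; python3 -m creep '[0,0,0.06,0, 0,0,0.12,0, 0,0,0.12,0]';python3 -m creep '[0,0,0.06,0, 0,0,0.12,0, 0,0,0.12,0]'
```

```text
time: 7.23
eef_pos: [0.5199, -0.01, 0.1725]
tcp_rot: [0.116, 0.993, 0.0, -0.001]
contact_force: [-0.5, -0.7, 0.1]
opening: 0.19
time: 7.48
eef_pos: [0.5206, -0.0101, 0.1708]
tcp_rot: [0.116, 0.993, -0.0, -0.0]
contact_force: [-0.3, -0.0, -1.1]
opening: 0.198
time: 7.73
eef_pos: [0.5204, -0.0101, 0.1676]
tcp_rot: [0.116, 0.993, 0.0, -0.0]
contact_force: [-0.2, -0.5, -1.2]
opening: 0.195
```

```bash
for i in 1 2; do python3 -m creep '[0,0,0.06,0, 0,0,0.12,0, 0,0,0.12,0]' | grep -E 'time|pos|force'; done; python3 -m creep '[0,0,0.06,0, 0,0,0.16,0, 0,0,0.16,0]'| grep -E 'time|pos|force'
```

```text
time: 7.98
eef_pos: [0.5203, -0.0101, 0.1644]
contact_force: [-0.1, -0.2, -1.2]
time: 8.23
eef_pos: [0.5203, -0.0101, 0.1614]
contact_force: [0.1, 0.4, 0.2]
time: 8.48
eef_pos: [0.5202, -0.01, 0.1572]
contact_force: [-0.1, 0.4, -0.1]
```

```bash
python3 -m creep '[0,0,0.08,0, 0,0,0.16,0, 0,0,0.24,0, 0,0,0.28,0, 0,0,0.28,0]'| grep -E 'time|pos|force'; python3 -m creep '[0,0,0.04,0, 0,0,0.04,0]'| grep -E 'time|pos|force';python3 -m creep '[0,0,0.04,0, 0,0,0.04,0]'| grep -E 'time|pos|force'; python3 -m creep '[0,0,0.04,0, 0,0,0.04,0]'| grep -E 'time|pos|force'
```

```text
time: 8.9
eef_pos: [0.5203, -0.0101, 0.1504]
contact_force: [0.4, 0.4, 0.1]
time: 9.07
eef_pos: [0.5205, -0.0101, 0.1497]
contact_force: [-0.6, 0.3, -0.8]
time: 9.23
eef_pos: [0.5205, -0.0101, 0.1487]
contact_force: [-0.8, -0.6, -0.5]
time: 9.4
eef_pos: [0.5205, -0.0101, 0.1477]
contact_force: [-0.1, -0.8, -1.1]
```

```bash
python3 -m creep '[0,0,0.04,0, 0,0,0.04,0]'| grep -E 'pos|force'; python3 -m creep '[0,0,0.04,0, 0,0,0.04,0]'| grep -E 'pos|force'
```

```text
eef_pos: [0.5205, -0.0101, 0.1466]
contact_force: [0.2, -0.4, 0.0]
eef_pos: [0.5207, -0.0102, 0.1461]
contact_force: [-0.9, -0.5, -0.6]
```

```bash
python3 -m creep '[0,0,0.03,0, 0,0,0.03,0]'| grep -E 'pos|force'
```

```text
eef_pos: [0.5209, -0.0102, 0.1458]
contact_force: [-1.3, 0.3, 2.6]
```

```bash
python3 -m creep '[0,0,0.02,0, 0,0,0.02,0]'| grep -E 'pos|force'
```

```text
eef_pos: [0.5209, -0.0102, 0.1454]
contact_force: [-0.5, 0.7, 5.3]
```

```bash
python3 -m creep '[0,0,0.02,0, 0,0,0.02,0]'| grep -E 'pos|force'
```

```text
eef_pos: [0.5209, -0.0102, 0.145]
contact_force: [-2.4, -0.0, 5.6]
```

```bash
python3 -m creep '[0,0,0.02,0, 0,0,0.02,0]'| grep -E 'pos|force'
```

```text
eef_pos: [0.5208, -0.0101, 0.1445]
contact_force: [-2.1, 1.0, 6.1]
```

```bash
python3 -m creep '[0,0,0.02,0, 0,0,0.02,0]'| grep -E 'pos|force'
```

```text
eef_pos: [0.5207, -0.0101, 0.144]
contact_force: [-1.8, 0.9, 5.9]
```

```bash
python3 -m creep '[0,0,0.02,0, 0,0,0.02,0]'| grep -E 'pos|force'
```

```text
eef_pos: [0.5207, -0.0101, 0.1435]
contact_force: [-2.2, 0.4, 6.5]
```

```bash
python3 -m creep '[0,0,0.02,0, 0,0,0.02,0]'| grep -E 'pos|force'
```

```text
eef_pos: [0.5206, -0.0101, 0.143]
contact_force: [-2.1, 0.6, 5.5]
```

```bash
python3 -m creep '[0,0,0.02,0, 0,0,0.02,0]'| grep -E 'pos|force'
```

```text
eef_pos: [0.5206, -0.0101, 0.1425]
contact_force: [-2.5, 0.7, 5.8]
```

```bash
python3 -m creep '[0.02,0,0.02,0, 0.02,0,0.02,0]'| grep -E 'pos|force'
```

```text
eef_pos: [0.5203, -0.01, 0.1421]
contact_force: [-2.7, 1.2, 6.2]
```

```bash
python3 -m creep '[0,0,0.02,0, 0,0,0.02,0]'| grep -E 'pos|force'
```

```text
eef_pos: [0.5203, -0.01, 0.1416]
contact_force: [-1.7, 0.4, 6.4]
```

```bash
python3 -m creep '[0,0,0.02,0, 0,0,0.02,0]'| grep -E 'pos|force'
```

```text
eef_pos: [0.5203, -0.01, 0.1411]
contact_force: [-2.8, 0.8, 5.9]
```

```bash
python3 -m creep '[0,0,0.02,0, 0,0,0.02,0]'| grep -E 'pos|force'
```

```text
eef_pos: [0.5203, -0.01, 0.1406]
contact_force: [-2.0, -0.1, 6.4]
```

```bash
python3 -m creep '[0,0,0.02,0, 0,0,0.02,0]'| grep -E 'pos|force'
```

```text
eef_pos: [0.5203, -0.01, 0.1401]
contact_force: [-2.6, 0.3, 5.9]
```

```bash
python3 -m creep '[0,0,0.02,0, 0,0,0.02,0]'| grep -E 'pos|force'
```

```text
eef_pos: [0.5202, -0.01, 0.1395]
contact_force: [-3.1, 0.7, 5.7]
```

```bash
python3 -m creep '[0,0,0.02,0, 0,0,0.02,0]'| grep -E 'pos|force'
```

```text
eef_pos: [0.5201, -0.01, 0.1385]
contact_force: [-1.0, 1.7, 3.2]
```

Force dropped from about 6 N to about 3 N some 7 mm down, which suggests the catch tripped. I'll check the tray before moving on.

```bash
python3 - <<'E'
from h import *
print(ctrl.get_state()['contact_force'],ctrl.get_state()['time'])
im=imaging.read_camera("scene"); tp=imaging.read_camera("top");print(ctrl.get_state()['contact_force'],ctrl.get_state()['eef_pos'])
cv2.imwrite("pics/scene5.png",im[:,:,::-1]);cv2.imwrite("pics/top5.png",tp[:,:,::-1])
a=im[130:205,270:370,::-1];b=tp[175:250,270:370,::-1];
f=lambda a:cv2.convertScaleAbs(cv2.resize(a,None,fx=4,fy=6,interpolation=cv2.INTER_CUBIC),alpha=1.8,beta=15)
cv2.imwrite("pics/a5.png",np.hstack([f(a),f(b)]))
E
```

```text
[-0.99627175  1.70341085  3.15088741] 12.2333
[-0.84008589  0.90272353  3.31823456] [ 0.52004112 -0.00995577  0.13814438]
```

View pics/a5.png

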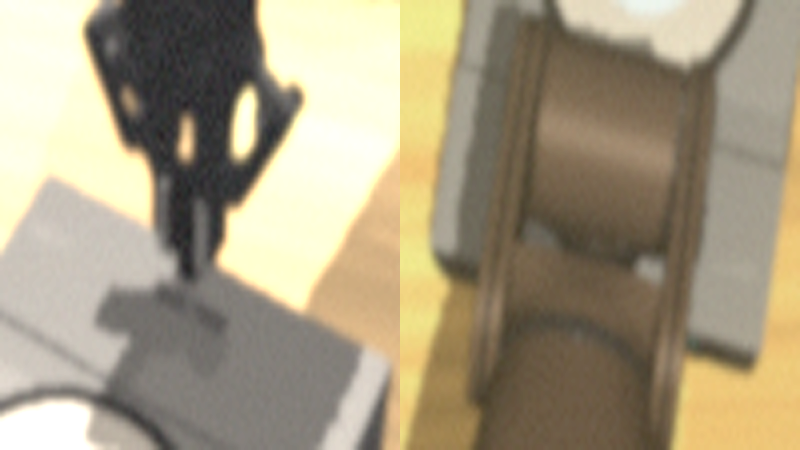

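```bash
python3 -m creep '[0,0,0.02,0, 0,0,0.02,0, 0,0,0.02,0, 0,0,0.02,0]'| grep -E 'pos|force'
```

```text
eef_pos: [0.5201, -0.01, 0.1375]
contact_force: [-0.7, 0.3, 2.8]
```

```bash
python3 -m creep '[0,0,0.02,0, 0,0,0.02,0, 0,0,0.02,0]'| grep -E 'pos|force'
```

```text
eef_pos: [0.5202, -0.01, 0.1372]
contact_force: [-1.2, 0.4, 4.0]
```

Force holds at 3–4 N after the trip. Now I'll withdraw straight up and move back over the stand.

```bash
python3 -m creep '[0,0,-0.1,0, 0,0,-0.4,0, 0,0,-0.8,0, 0,0,-1.2,0, 0,0,-1.7,0, 0,0,-2.3,0, 0,0,-2.9,0, 0,0,-3.3,0, 0,0,-3.4,0, 0,0,-3.4,0]'
python3 - <<'E'
from h import *
shift([.4363,.3180,.222])
E
```

```text
time: 13.75
eef_pos: [0.5206, -0.0101, 0.2235]
tcp_rot: [0.116, 0.993, -0.0, 0.001]
contact_force: [0.7, 0.0, -0.8]
opening: 0.196
t 13.75 tcp [ 0.5206 -0.0101  0.2235] units [ 6.299 11.999  0.043]
```

```bash
python3 -m creep '[0.2,0.4,0,0, 0.7,1.3,0,0, 1.3,2.5,0,0, 2,3.8,0,0, 2.7,5.1,0,0, 3.4,6.4,0,0, 4.1,7.7,0,0, 4.7,9,0,0, 5.3,10.1,0,0, 5.8,11,0,0, 6.1,11.6,0,0, 6.25,11.9,0,0, 6.28,11.98,0,0, 6.28,11.98,0,0, 6.28,11.98,0,0]'
python3 - <<'E'
from h import *
im=imaging.read_camera("scene"); tp=imaging.read_camera("top")
cv2.imwrite("pics/scene6.png",im[:,:,::-1]);cv2.imwrite("pics/top6.png",tp[:,:,::-1])
b0=cv2.imread("pics/top0.png")[185:255,265:375];b=tp[185:255,265:375,::-1]; a=im[110:220,400:500,::-1]
f=lambda a:cv2.convertScaleAbs(cv2.resize(a,(400,280),interpolation=cv2.INTER_CUBIC),alpha=1.8,beta=15)
c=cv2.resize(a,(400,440),interpolation=cv2.INTER_CUBIC)
o=np.zeros((560,800,3),np.uint8);o[:280,:400]=f(b0);o[280:,:400]=f(b);o[:440,400:]=c
cv2.imwrite("pics/a6.png",o)
P=[ctrl.get_state()['eef_pos']]
t=P[0]+[0,0,-.0601];print(P,proj("scene",[t,t+[0,0,.03]]))
E
```

```text
time: 15.0
eef_pos: [0.436, 0.3168, 0.2215]
tcp_rot: [0.116, 0.993, -0.0, -0.0]
contact_force: [-0.7, 0.0, -1.6]
opening: 0.195
[array([0.4363936 , 0.31659688, 0.22189533])] [[460.39989761 166.5274864 ]
 [463.99663639 156.69963074]]
```

View pics/a6.png

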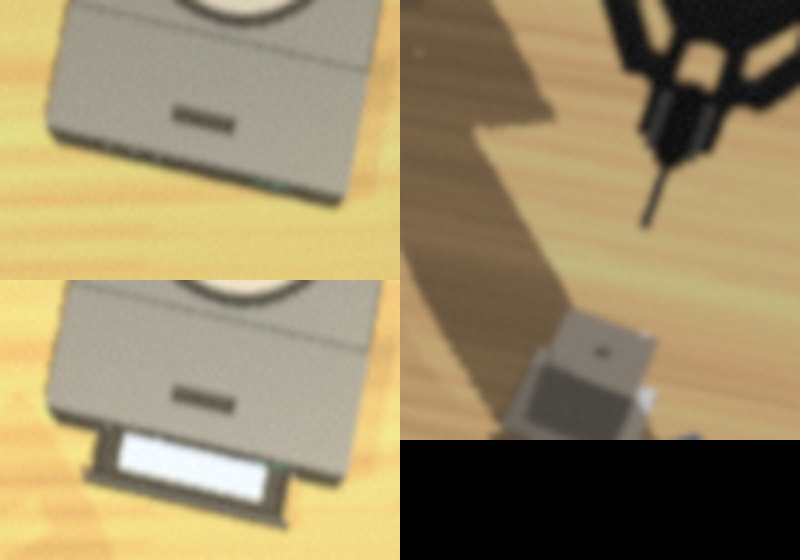

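The tray is out: bottom-left crop shows the white desiccant at about (190,470), absent in the before crop. The pin tip is at (461,166.5), as it was after the lift. Now I'll lower the pin into the hole.

```bash
python3 -m creep '[0,0,0.4,0, 0,0,1.2,0, 0,0,2.1,0, 0,0,3,0, 0,0,3.6,0, 0,0,3.8,0, 0,0,3.9,0, 0,0,3.9,0, 0,0,3.9,0]'; for i in 1 2 ; do python3 -m creep '[0,0,0.08,0, 0,0,0.16,0, 0,0,0.16,0]'| grep -E 'pos|force'; done
```

```text
time: 15.85
eef_pos: [0.4369, 0.3177, 0.1256]
tcp_rot: [0.116, 0.993, 0.0, 0.001]
contact_force: [0.3, 1.3, 0.2]
opening: 0.194
eef_pos: [0.4362, 0.3177, 0.1209]
contact_force: [-0.1, 0.4, -0.9]
eef_pos: [0.436, 0.3176, 0.1163]
contact_force: [0.4, 0.2, -0.2]
```

```bash
python3 -m creep '[0,0,0.08,0, 0,0,0.16,0, 0,0,0.2,0, 0,0,0.2,0]'| grep -E 'pos|force'; python3 -m creep '[0,0,0.08,0, 0,0,0.16,0, 0,0,0.2,0, 0,0,0.2,0]'| grep -E 'pos|force'
```

```text
eef_pos: [0.436, 0.3176, 0.1113]
contact_force: [-0.3, 0.8, -1.1]
eef_pos: [0.4361, 0.3177, 0.1063]
contact_force: [0.3, 0.8, -1.4]
```

```bash
python3 -m creep '[0,0,0.1,0, 0,0,0.3,0, 0,0,0.5,0, 0,0,0.7,0, 0,0,0.7,0]'| grep -E 'pos|force'; python3 -m creep '[0,0,0.1,0, 0,0,0.3,0, 0,0,0.5,0, 0,0,0.7,0, 0,0,0.7,0]'| grep -E 'pos|force';  python3 -m creep '[0,0,0.04,0, 0,0,0.04,0, 0,0,0.04,0]'| grep -E 'pos|force'
```

```text
eef_pos: [0.4358, 0.3177, 0.0878]
contact_force: [1.6, 2.5, -2.3]
eef_pos: [0.436, 0.3177, 0.0705]
contact_force: [1.2, 3.0, -3.1]
eef_pos: [0.436, 0.3177, 0.0704]
contact_force: [2.5, 3.4, -2.6]
```

```bash
python3 -m creep '[0,0,0.04,0, 0,0,0.04,0, 0,0,0.04,0]'| grep -E 'pos|force'; python3 -m creep '[0,0,0.04,0, 0,0,0.04,0, 0,0,0.04,0]'| grep -E 'pos|force'
python3 -c "
from plant import ctrl;print(ctrl.get_state())"
```

```text
eef_pos: [0.4362, 0.3177, 0.0698]
contact_force: [0.5, 3.5, 0.3]
eef_pos: [0.4363, 0.3177, 0.0689]
contact_force: [0.9, 2.6, -0.3]
{'time': 18.6, 'qpos': array([ 4.41215141e-01,  1.86957645e-01,  2.02161271e+00, -4.59743924e-08,
        9.32311060e-01, -8.97676705e-01]), 'dq': array([ 0.00206019, -0.00087309,  0.00066576,  0.001926  , -0.00055911,
       -0.00060595]), 'joint_efforts': array([-9.61426087e-01, -3.06777835e+01, -2.25291663e+01, -4.68330039e-01,
        4.88106776e-01, -3.06683272e-03]), 'eef_pos': array([0.43634743, 0.3176582 , 0.06885857]), 'tcp_rot': array([1.15692566e-01, 9.93285006e-01, 1.88030709e-04, 3.01844774e-04]), 'contact_force': array([ 0.86816028,  2.64299586, -0.33327505]), 'wrist_torque': array([ 0.52743433, -0.15164903,  0.02537763]), 'opening': 0.191205370375913}
```

```bash
python3 -m creep '[0,0,0.03,0, 0,0,0.03,0, 0,0,0.03,0]'| grep -E 'pos|force'; python3 -m creep '[0,0,0.02,0, 0,0,0.02,0, 0,0,0.02,0]'| grep -E 'pos|force'
```

```text
eef_pos: [0.4364, 0.3176, 0.0681]
contact_force: [0.9, 2.9, 1.6]
eef_pos: [0.4364, 0.3177, 0.068]
contact_force: [0.3, 2.5, 5.3]
```

Bottomed out at the original grip height, with the force now bearing up. Opening slowly, then retreating.

```bash
python3 -m creep '[0,0,0,0, 0,0,0,0, 0,0,0,0, 0,0,0,0]' 150; python3 -m creep '[0,0,0,0, 0,0,0,0, 0,0,0,0, 0,0,0,0, 0,0,0,0, 0,0,0,0, 0,0,0,0]' 0
python3 -m creep '[0,0,-0.2,0, 0,0,-0.6,0, 0,0,-1.2,0, 0,0,-2,0, 0,0,-3,0, 0,0,-4,0, 0,0,-5,0, 0,0,-5.8,0, 0,0,-6.2,0, 0,0,-6.2,0, 0,0,-6.2,0]'
python3 - <<'E'
from h import *
im=imaging.read_camera("scene"); tp=imaging.read_camera("top")
cv2.imwrite("pics/scene7.png",im[:,:,::-1]);cv2.imwrite("pics/top7.png",tp[:,:,::-1])
a0=cv2.imread("pics/scene0.png")[165:235,415:475];a=im[165:235,415:475,::-1]
f=lambda a:cv2.resize(a,(390,455),interpolation=cv2.INTER_CUBIC)
cv2.imwrite("pics/a7.png",np.hstack([f(a0),f(a)]))
E
```

```text
time: 19.43
eef_pos: [0.4353, 0.3168, 0.0664]
tcp_rot: [0.116, 0.993, -0.001, -0.001]
contact_force: [-0.5, 0.2, -0.2]
opening: 0.407
time: 20.02
eef_pos: [0.4361, 0.3176, 0.0673]
tcp_rot: [0.116, 0.993, -0.0, 0.0]
contact_force: [-0.2, -0.2, -0.5]
opening: 0.999
time: 20.93
eef_pos: [0.4361, 0.3176, 0.2226]
tcp_rot: [0.116, 0.993, 0.0, 0.0]
contact_force: [0.3, -0.1, 0.7]
opening: 1.001
```

View pics/a7.png

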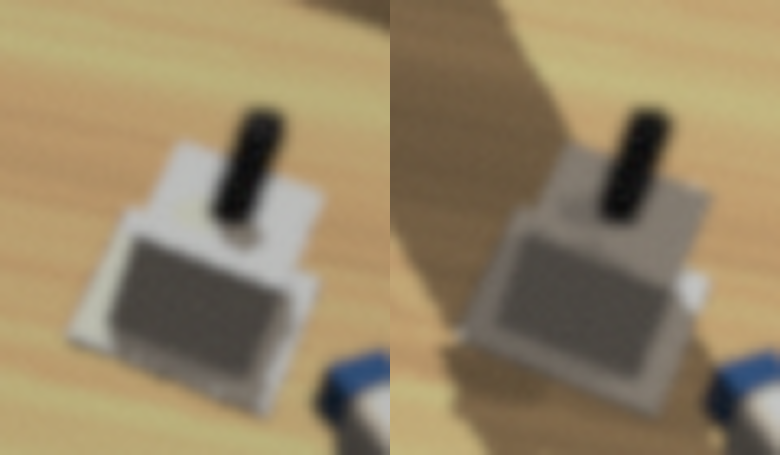

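View pics/top7.png

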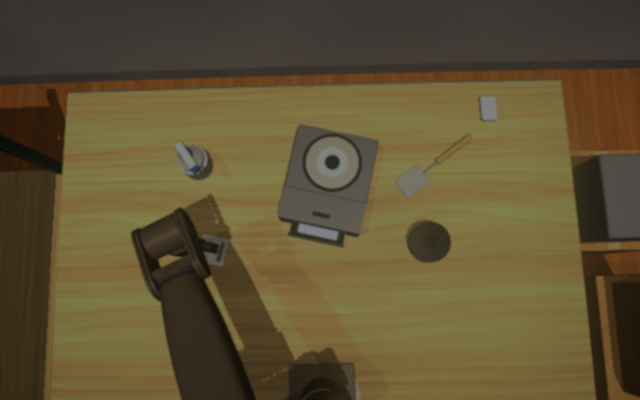

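View pics/scene7.png

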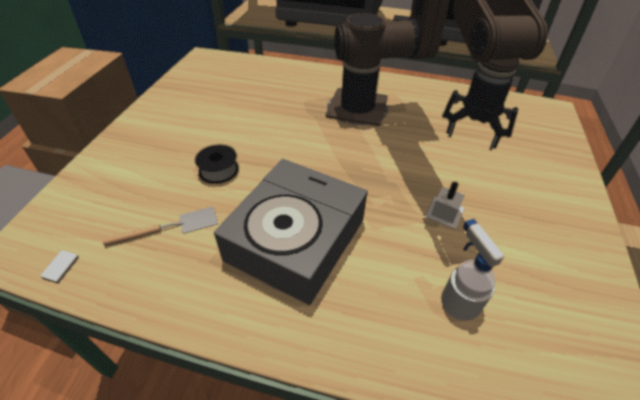

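The pin handle sits at the same pixels as at the start (crop 250,165 vs 640-390=250,165), so it is fully home. The tray is out at about (318,232) in the top view. The spray (193,160), spool (428,242) and scraper (417,178) haven't moved, and the gripper is clear. Signing off.

```bash
python3 -c "
from plant import ctrl
print(ctrl.sign_off())"
```

```text
the job is handed in; nothing more can be done
None
```

The tray popped out, the pin is back in its stand, and I handed the job in at about 21 s of the 64 s allowed. `sign_off` gives no verdict.

- **Pressing the key:** The first spot I tried, the slot's centre, was the key. It gave way at about 6 N, and at about 7 mm down the force fell to 3–4 N. The highest force I read was about 7 N against the 18 N limit. I read forces only at the end of each step, so a brief peak between readings would not show.
- **Side force:** While pressing, there was a steady sideways force of about 2–3 N, which I put down to friction. It did not grow.
- **Tray:** I could not see the tray during the press because the arm hid it. After I withdrew the pin, the top camera showed it out.
- **Pin:** It went into the hole with up to about 3.5 N of side force, and it bottomed out at the height where I first gripped it. In the scene picture the handle matches its starting pixels.
- **Everything else:** The spray bottle, spool and scraper look unmoved in both cameras. The open gripper is clear above the stand, with contact force near zero.

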